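# Put the bead reamers away in the brass tool stand

## Task

The mending is done: take the two bead reamers from the slanted rest and stand each one, steel tip down, in the brass tube whose collar has the colour of its handle, all the way to the bottom. Leave the jar, the bead cup and the rose quartz finial where they stand.

Things in the scene. Friction and masses are not known exactly. Their poses are not given: they have to be found in the camera images.
- reamer_red: Hand reamer, 170 mm long, about 60 g: steel shaft 8 mm thick, 70 mm long, then a round red handle 22 mm thick, 100 mm long, coned over its first 10 mm. Origin: centre of the tip; z runs from the tip to the handle's end; balance about z = 95 mm. Starts in a channel of the rest, leaning 28 degrees from vertical, tip low on the ledge, handle's end up and away from the robot; the last 60 mm of the handle stick out free all round.
- reamer_blue: Hand reamer, 170 mm long, about 60 g: steel shaft 8 mm thick, 70 mm long, then a round blue handle 22 mm thick, 100 mm long, coned over its first 10 mm. Origin: centre of the tip; z runs from the tip to the handle's end; balance about z = 95 mm. Starts in a channel of the rest, leaning 28 degrees from vertical, tip low on the ledge, handle's end up and away from the robot; the last 60 mm of the handle stick out free all round.
- rest: Fixed dark wooden slanted rest, 98 deep, 160 wide, 115 mm high. Origin: centre of underside; x toward the robot (turned up to 0.3 rad), y across, z up. Its board leans 28 degrees from vertical, rising toward -x (away from the robot). Channels at y = -50 and +50 mm, 25 mm wide between ribs 8 mm high; the tips stand on the ledge at x = 35, z = 24 mm. Which reamer is in which channel varies.
- stand: Tool stand, fixed: brown bakelite base 75 x 165 x 12 mm with two upright brass tubes, 40 mm outside, 94 mm high over all, at y = -45 mm (red collar) and y = +45 mm (blue collar). Origin: centre of the base's underside; z up; turned by up to 0.5 rad. It may stand to the left or right of the rest.
- tube_red (a point): Centre of the mouth of the brass tube with the red collar, 94 mm above the table. The tube stands upright, 34 mm inside (collar inside 36 mm, outside 48 mm), 80 mm deep from this mouth to its flat floor. A reamer that stands on the floor has 10 mm of its handle inside the tube and 90 mm above the mouth.
- tube_blue (a point): Centre of the mouth of the brass tube with the blue collar, 94 mm above the table. The tube stands upright, 34 mm inside (collar inside 36 mm, outside 48 mm), 80 mm deep from this mouth to its flat floor. A reamer that stands on the floor has 10 mm of its handle inside the tube and 90 mm above the mouth.
- jar: Bystander: hexagonal glass jar of black onyx beads with a brass cap, 72 mm across corners, 92 mm high, 0.35 kg. Origin: centre of its underside.
- bead_cup: Bystander: small open brass cup, 68 mm across the rim, 50 mm high, 0.2 kg. Origin: centre of its underside.
- finial: Bystander: pink rose quartz finial, 34 mm across, 85 mm high, 60 g, standing in a low brown bakelite tray (90 x 130 x 18 mm, fixed, far side of the table). Origin: centre of its underside.
Mind the look-alikes: they are no part of the job. Leave any green or orange look-alike of the stand alone.

How it is judged:
By the outcome, as a careful person would: the job done as asked, in the order asked, and still so for the second after the job is handed in, with the robot touching nothing.
It also fails if it takes over 64 s, if anything falls off the work surface, if the arm or the gripper's body presses on something with over 40 N, if the wrist force passes 120 N, or if a joint passes its speed limit or range.

## Robot

A 7-joint arm with a two-finger parallel gripper is mounted at the origin on the work surface. World frame = base frame: x ahead of the robot, y to its left, z up, the work surface at z = 0. Lengths are in m, angles in rad, forces in N, time in s.
With the tool pointing down it reaches from about 0.4 to 0.85 m from the base axis. Payload 4.5 kg.
Tool frame: the origin (TCP) lies on the centre line of the jaws, within the pads' length; the fingertips stand 19 mm ahead of it and the grasp point (between the pads) is the TCP (r.tip_extent is the distance from the TCP to the fingertips, in m); z points along the fingers, y is the line along which they close (so a half turn about z gives the same grasp; the last joint's range is limited). The gripper opens to 88 mm and grips with 3 to 60 N. Pads are 18 mm wide; open, the fingers measure 123 mm over their backs; the gripper's body (75 mm by 187 mm) begins 45 mm behind the grasp point.
Start: joints at [1.252, 0.689, -0.195, 1.565, 0.157, 0.902, -0.215], TCP at [0.216, -0.587, 0.258] pointing down, gripper open.
Joint ranges: [-3.01, 3.01], [-0.46, 2.08], [-1.47, 1.51], [0.13, 2.56], [-1, 4.14], [0.04, 2.09], [-2.66, 2.66]. Speed limits (rad/s): [2.57, 2.57, 3.14, 3.14, 3.14, 3.14, 3.14].

## Interface

Orientations are given as a unit quaternion [x, y, z, w].
In Python, from bench import r, cams, job gives the robot as it stands.
- The arm moves only by the tool servo_tool, never from a script. Its argument "series" is a list of rows, each a list of 7 numbers: the turn, a rotation vector about the tool's x, y, z in units of 120 degrees (1.0 is 120 degrees), then the shift along the tool's x, y, z in units of 0.4 m (1.0 is 0.4 m), then the gripper command: -1 is fully open, 1 is shut, values between are in proportion. A call has 1 to 8 rows; each row is the pose to reach, as a shift and turn from the pose commanded when the call began, along the tool's axes at that moment; what a row does not reach only later rows make up. A row lasts 1/10 s, in which the tool goes at most 50 mm and 8.59 degrees, less where a joint would pass 70% of its speed; a pose out of reach is approached as far as the arm can. A call with a number of a shift or a turn outside -1 to 1 is refused whole. A call with a gripper value outside its range is refused whole. The fingers move at their own pace and stop on an object; "squeeze" is the grip in N (left out, the last holds). Time passes only in rows, so rows that repeat a pose let the fingers close. It gives the time, the measured TCP pose, the force, the opening and the grip force at its end, in the units of the state.
- r.get_state(): the state, without advancing time (a new reading comes with each control period).
- cams.grab_frame(name): name is "scene" or "top" or "wrist"; returns the picture (384x512x3 uint8, red, green, blue); there is no depth.
- cams.camera_info(name): a dict with "camera_matrix" (3x3 intrinsics, pixels), "R" (3x3) and "t" (3): a world point X has camera coordinates R X + t; the wrist camera has in their place "T_tool_cam" (4x4, takes a point from camera to tool coordinates, whose origin is the TCP and whose axes are the flange's). Camera axes: x right, y down, z forward; pixel columns grow to the right and rows downward; lengths in m; the calibration is good to about 2 mm. A picture is of the moment at which its call begins: read the wrist's pose just before it. camera_info takes no time and is no camera call.
- job.close_job(): hands the job in; it is judged then, once.
The state is a dict: "clock": time; "joints": joint angles; "joint_velocities": joint speeds; "effort": joint torques, N m; "position": TCP position; "orientation": TCP orientation; "ft_force": force on the tool from outside, world axes, zero at the start; "moment": the same for the moment, N m; "width": finger opening in m; "grip_force": force on a finger pad.
Only numpy, scipy, OpenCV 4.12 (cv2) and the standard library are available. Lean on these libraries where they do the work, as an engineer would, in place of code of your own. Each camera call takes 0.05 s, during which the arm holds its last target. There are 200 camera calls.

## Working session

There is one attempt and no reset: what is moved stays moved. The work goes in short steps, Python scripts to look and compute and a tool call to move; the robot and the scene stay as the last step left them, time stands still between calls to the robot, and variables do not carry over. Pictures are saved under pics/ and viewed, at most 10 in all, crops included, and the job is handed in when it is done.

Besides the shell and the picture viewer there is one more tool, called after "Request:" as a command line: name --pt "numbers of a row" for each row, then --argument value for the rest. servo_tool: Moves the arm, as the interface text tells. Its arguments: {"type":"object","properties":{"series":{"type":"array","items":{"type":"array","items":{"type":"number","minimum":-1,"maximum":1}}},"squeeze":{"type":"number"}},"required":["series"]}

```bash
ls; mkdir -p pics; python3 - <<'E'
from bench import r,cams
import cv2,numpy as np
print(r.get_state())
for n in ("scene","top"):
    im=cams.grab_frame(n); cv2.imwrite(f"pics/{n}0.png",im[...,::-1])
    i=cams.camera_info(n); print(n,{k:np.round(v,4).tolist() if not isinstance(v,str) else v for k,v in i.items()})
print(cams.camera_info("wrist"))
a=cv2.imread("pics/scene0.png");b=cv2.imread("pics/top0.png")
E
```

```text
pics
{'clock': 0.0, 'joints': array([ 1.25180859,  0.68996905, -0.19454208,  1.5663359 ,  0.15731855,
        0.90248383, -0.21506328]), 'joint_velocities': array([-0.00018812,  0.00043785,  0.00019488, -0.00174584, -0.00072443,
       -0.00017672, -0.00114138]), 'effort': array([ 5.57851126e-04, -5.27555931e+01, -1.26694534e+00, -1.53428131e+01,
       -5.27069997e-02,  6.42202518e-03,  1.47487799e-04]), 'position': array([ 0.21571011, -0.58596767,  0.2569222 ]), 'orientation': array([ 9.84469045e-01,  1.75555942e-01, -2.19954996e-04, -8.73078631e-04]), 'ft_force': array([ 0.46697934, -0.55165988, -0.28982513]), 'moment': array([0.00619081, 0.0284991 , 0.07125857]), 'grip_force': 0.0, 'width': 0.08827030552385845}
scene {'camera_matrix': [[447.1026, 0.0, 260.2728], [0.0, 447.1026, 198.9509], [0.0, 0.0, 1.0]], 'R': [[0.2386, 0.9709, 0.0183], [0.662, -0.1489, -0.7346], [-0.7105, 0.1874, -0.6783]], 't': [-0.1109, -0.2902, 1.6337]}
top {'camera_matrix': [[369.3112, 0.0, 248.4151], [0.0, 369.3112, 190.4895], [0.0, 0.0, 1.0]], 'R': [[-0.0227, -0.999, -0.0397], [-0.9961, 0.026, -0.0846], [0.0856, 0.0377, -0.9956]], 't': [0.0243, 0.5448, 0.8811]}
{'camera_matrix': array([[289.26552052,   0.        , 250.03638794],
       [  0.        , 289.26552052, 189.7929952 ],
       [  0.        ,   0.        ,   1.        ]]), 'T_tool_cam': array([[ 5.38976649e-04, -9.50743481e-01, -3.09978295e-01,
         8.11532185e-02],
       [ 9.99999822e-01,  4.33557010e-04,  4.08980416e-04,
         4.05333608e-04],
       [-2.54442201e-04, -3.09978460e-01,  9.50743546e-01,
        -1.26795746e-01],
       [ 0.00000000e+00,  0.00000000e+00,  0.00000000e+00,
         1.00000000e+00]])}
```

View pics/scene0.png

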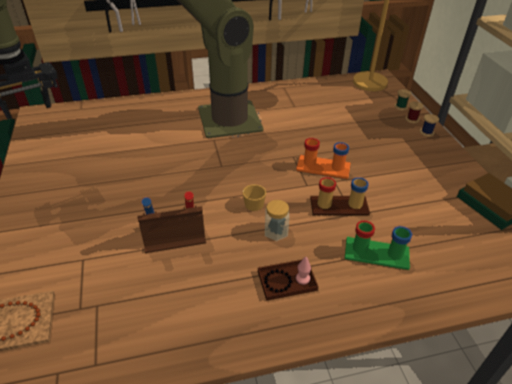

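View pics/top0.png

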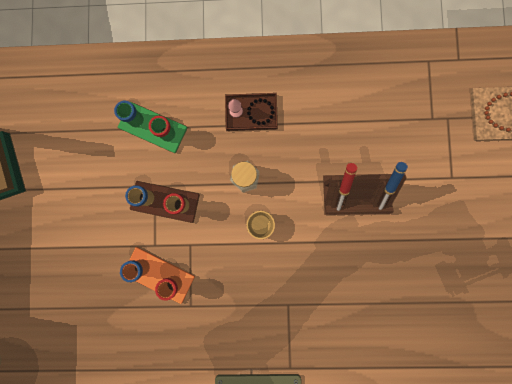

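Top view: red reamer has its handle end at (350,168) and tip at (339,208). Blue has its end at (401,167) and tip at (381,208). There are three candidate stands: green (150,125), orange (155,275) and brown bakelite with brass tubes (165,201). I choose the brown one, with its blue mouth at (137,197) and red at (174,204). The bystanders are the jar (244,174), cup (260,224) and finial (235,107).

```bash
python3 - <<'E'
import cv2,numpy as np
b=cv2.imread("pics/top0.png")
A=cv2.resize(b[170:230,110:210],None,fx=7,fy=7,interpolation=cv2.INTER_CUBIC)[:,:700]
B=cv2.resize(b[155:222,315:415],None,fx=7,fy=7,interpolation=cv2.INTER_CUBIC)
A=cv2.resize(A,None,fx=.62,fy=.62);B=cv2.resize(B,None,fx=.62,fy=.62)
cv2.imwrite("pics/crop1.png",np.vstack([A,B])); print(A.shape,B.shape)
E
```

```text
(260, 434, 3) (291, 434, 3)
```

View pics/crop1.png

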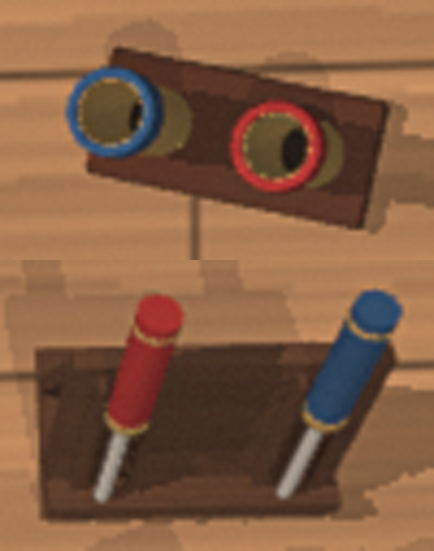

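Brass stand crop: blue mouth is centred at (136.2,195.7) and red at (174.0,203.8). Reamer ends/tips in full-image pixels: red (351.9,167.2)/(338.5,209.6), blue (401.9,166.5)/(380.4,208.9).

```bash
cat > h.py <<'E'
import numpy as np
from scipy.spatial.transform import Rotation as R
from bench import r,cams
def ray(name,uv,z,st=None):
    i=cams.camera_info(name);K=i["camera_matrix"]
    d=np.linalg.solve(K,[uv[0],uv[1],1.])
    if name=="wrist":
        T=np.eye(4);T[:3,:3]=R.from_quat(st["orientation"]).as_matrix();T[:3,3]=st["position"];T=T@i["T_tool_cam"]
        c=T[:3,3];d=T[:3,:3]@d
    else: c=-i["R"].T@i["t"];d=i["R"].T@d
    return c+d*(z-c[2])/d[2]
def rel(p,Rm,st):
    """row for target pose p,Rm from pose st=(p0,R0)"""
    p0,R0=st
    return np.r_[(R0.inv()*Rm).as_rotvec()/np.radians(120), R0.inv().apply(np.asarray(p)-p0)/0.4]
def show(p,Rm,st=None):
    if st is None:
        s=r.get_state(); st=(s["position"],R.from_quat(s["orientation"]))
    print(np.round(rel(p,Rm,st),4).tolist())
E
python3 - <<'E'
from h import *
P={}
for n,uv,z in [("tb",(136.2,195.7),.094),("tr",(174,203.8),.094),("re",(351.9,167.2),.174),("rt",(338.5,209.6),.026),("be",(401.9,166.5),.174),("bt",(380.4,208.9),.026)]:
    P[n]=ray("top",uv,z);print(n,P[n].round(4))
print(np.linalg.norm(P["tb"]-P["tr"]))
for a in "rb":
    d=P[a+"e"]-P[a+"t"];print(a,np.linalg.norm(d),np.degrees(np.arctan2(np.hypot(d[0],d[1]),d[2])),np.degrees(np.arctan2(d[1],d[0])))
d=P["rt"]-P["bt"];print(np.linalg.norm(d),np.degrees(np.arctan2(-d[0],d[1])))
s=r.get_state();print(R.from_quat(s["orientation"]).as_matrix().round(3))
E
```

```text
tb [0.5339 0.2649 0.094 ]
tr [0.5133 0.178  0.094 ]
re [ 0.5742 -0.2058  0.174 ]
rt [ 0.4932 -0.2052  0.026 ]
be [ 0.5728 -0.3057  0.174 ]
bt [ 0.4925 -0.3048  0.026 ]
0.08936315323228286
r 0.16875033234131973 28.713223267680384 -0.4591990988833842
b 0.16840787400798302 28.49980148607091 -0.6296495927160163
0.09967173336101452 -0.4118393974628613
[[ 0.938  0.346 -0.001]
 [ 0.346 -0.938  0.001]
 [-0.    -0.002 -1.   ]]
```

```bash
cat >> h.py <<'E'
def tilt(deg,yaw=0):  # tool y=-Y world, z down, leaning back toward robot by deg
    s,c=np.sin(np.radians(deg)),np.cos(np.radians(deg))
    return R.from_euler('z',yaw,degrees=True)*R.from_matrix(np.array([[c,0,-s],[0,-1,0],[-s,0,-c]]))
E
python3 - <<'E'
from h import *
show([.609,-.206,.242],tilt(28.3,-.5))
E
```

```text
[0.0419, -0.233, 0.1693, 1.2509, -0.5516, 0.0383]
```

Request:
servo_tool --pt "0.042 -0.233 0.169 0.9 -0.4 0 -1" --pt "0.042 -0.233 0.169 0.9 -0.4 0 -1" --pt "0.042 -0.233 0.169 0.9 -0.4 0 -1" --pt "0.042 -0.233 0.169 0.9 -0.4 0 -1" --pt "0.042 -0.233 0.169 0.9 -0.4 0 -1" --pt "0.042 -0.233 0.169 0.9 -0.4 0 -1" --pt "0.042 -0.233 0.169 0.9 -0.4 0 -1" --pt "0.042 -0.233 0.169 0.9 -0.4 0 -1" --squeeze 25

```text
clock: 0.9
position: [0.5, -0.3096, 0.2572]
orientation: [0.97, -0.003, -0.244, -0.001]
ft_force: [-0.0, -0.1, -0.3]
width: 0.0881
grip_force: 0.0
```

```bash
python3 - <<'E'
from h import *
print(r.get_state()["joints"].round(2))
show([.609,-.206,.242],tilt(28.3,-.5))
E
```

```text
[ 0.35  0.86  0.07  1.29  0.13  1.45 -1.21]
[0.0005, -0.0, 0.0007, 0.2562, -0.261, -0.0949]
```

Request:
servo_tool --pt "0 0 0 0.256 -0.261 -0.095 -1" --pt "0 0 0 0.256 -0.261 -0.095 -1" --pt "0 0 0 0.256 -0.261 -0.095 -1" --pt "0 0 0 0.256 -0.261 -0.095 -1" --pt "0 0 0 0.256 -0.261 -0.095 -1"

```text
clock: 1.4
position: [0.6079, -0.207, 0.2413]
orientation: [0.97, -0.003, -0.245, -0.0]
ft_force: [0.2, -0.8, 0.1]
width: 0.0883
grip_force: 0.0
```

```bash
python3 - <<'E'
from h import *
import cv2
s=r.get_state();print(s["joints"].round(2),s["position"].round(4))
im=cams.grab_frame("wrist");cv2.imwrite("pics/w1.png",im[...,::-1])
# predicted pixels of red end and axis points
i=cams.camera_info("wrist");T=np.eye(4);T[:3,:3]=R.from_quat(s["orientation"]).as_matrix();T[:3,3]=s["position"];T=np.linalg.inv(T@i["T_tool_cam"])
t=np.array([.4932,-.2052,.026]);u=np.array([.474,-.004,.88])
for z in (0,.07,.17):
    c=T[:3,:3]@(t+z*u)+T[:3,3];p=i["camera_matrix"]@c;print(z,p[:2]/p[2])
E
```

```text
[ 0.19  0.98  0.06  1.03  0.06  1.61 -1.36] [ 0.6079 -0.207   0.2413]
0 [248.78648872 160.0108874 ]
0.07 [248.65083066 173.85789016]
0.17 [248.31210838 208.43223386]
```

View pics/w1.png

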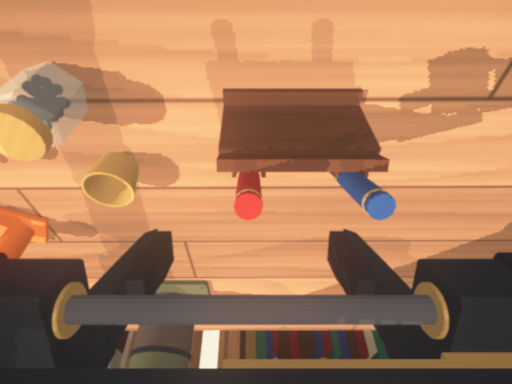

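Wrist view shows the red handle end at (249,205), predicted at (248,208), so the jaws straddle it. Jar, cup and blue reamer are clear of the path. Next: go down the axis, grip, then draw out along the axis.

Request:
servo_tool --pt "0 0 0 0.002 -0.003 0.12 -0.6" --pt "0 0 0 0.002 -0.003 0.24 -0.6" --pt "0 0 0 0.002 -0.003 0.248 -0.6" --pt "0 0 0 0.002 -0.003 0.248 1" --pt "0 0 0 0.002 -0.003 0.248 1" --pt "0 0 0 0.002 -0.003 0.248 1" --pt "0 0 0 0.002 -0.003 0.248 1" --pt "0 0 0 0.002 -0.003 0.248 1"

```text
clock: 2.25
position: [0.5621, -0.2071, 0.1555]
orientation: [0.97, -0.004, -0.243, -0.0]
ft_force: [-0.7, -0.7, 0.3]
width: 0.0328
grip_force: 0.0
```

Request:
servo_tool --pt "0 0 0 0 0 0 1" --pt "0 0 0 0 0 -0.03 1" --pt "0 0 0 0 0 -0.08 1" --pt "0 0 0 0 0 -0.16 1" --pt "0 0 0 0 0 -0.24 1" --pt "0 0 0 0 0 -0.32 1" --pt "0 0 0 0 0 -0.4 1" --pt "0 0 0 0 0 -0.4 1"

```text
clock: 3.05
position: [0.64, -0.2075, 0.2991]
orientation: [0.971, -0.004, -0.24, 0.001]
ft_force: [0.2, 0.3, -0.5]
width: 0.0212
grip_force: 25.0
```

```bash
python3 - <<'E'
from h import *
s=r.get_state();print(s["joints"].round(2),s["position"].round(4),s["width"],s["grip_force"])
show([.513,.178,.32],tilt(0))
E
```

```text
[ 0.18  1.    0.07  0.81  0.05  1.8  -1.35] [ 0.64   -0.2075  0.2991] 0.021167821107375043 25.00539742031833
[0.0006, 0.2313, -0.0037, -0.3127, -0.9613, 0.1023]
```

Request:
servo_tool --pt "0 0.231 -0.003 -0.313 -0.961 0.102 1" --pt "0 0.231 -0.003 -0.313 -0.961 0.102 1" --pt "0 0.231 -0.003 -0.313 -0.961 0.102 1" --pt "0 0.231 -0.003 -0.313 -0.961 0.102 1" --pt "0 0.231 -0.003 -0.313 -0.961 0.102 1" --pt "0 0.231 -0.003 -0.313 -0.961 0.102 1" --pt "0 0.231 -0.003 -0.313 -0.961 0.102 1" --pt "0 0.231 -0.003 -0.313 -0.961 0.102 1"

```text
clock: 3.85
position: [0.5203, 0.145, 0.3162]
orientation: [1.0, -0.001, -0.005, 0.0]
ft_force: [0.2, 0.8, -0.8]
width: 0.0207
grip_force: 25.0
```

```bash
python3 - <<'E'
from h import *
import cv2
s=r.get_state();print(s["joints"].round(2),s["position"].round(4),s["width"],s["grip_force"],s["orientation"].round(4))
im=cams.grab_frame("wrist");im2=cams.grab_frame("scene")
c=cv2.resize(im2[60:260,250:450],(384,384),interpolation=cv2.INTER_CUBIC)
cv2.imwrite("pics/w2.png",np.hstack([im[:,60:470],c])[...,::-1])
show([.513,.178,.32],tilt(0))
# predicted pixels: tip at 145 below, tube mouth
i=cams.camera_info("wrist");T=np.eye(4);Rm=R.from_quat(s["orientation"]);T[:3,:3]=Rm.as_matrix();T[:3,3]=s["position"];T=np.linalg.inv(T@i["T_tool_cam"])
z=Rm.as_matrix()[:,2]
for n,X in [("tip",s["position"]+.145*z),("shaftstart",s["position"]+.075*z),("mouth",np.array([.513,.178,.094])),("floor",np.array([.513,.178,.014]))]:
    c=T[:3,:3]@X+T[:3,3];p=i["camera_matrix"]@c;print(n,(p[:2]/p[2]-[60,0]).round(1))
E
```

```text
[-0.36  0.51  0.01  1.74 -0.01  0.9  -1.92] [0.5203 0.145  0.3162] 0.020705967715916793 25.004135655763093 [ 1.0e+00 -1.3e-03 -5.3e-03  1.0e-04]
[-0.0028, 0.0058, 0.0056, -0.0127, -0.0632, -0.0087]
tip [189.7 182.7]
shaftstart [189.6 209.4]
mouth [163.1 168.7]
floor [167.8 155.3]
```

View pics/w2.png

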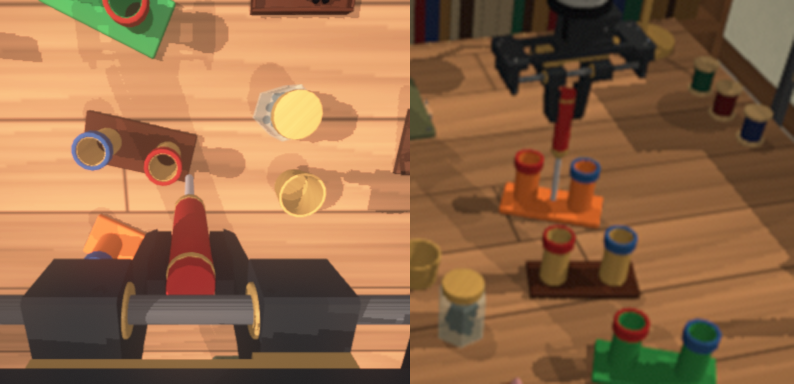

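Wrist: reamer tip at crop (189,178), red collar of the brass stand at (163,166), both within 3 to 5 px of prediction. Scene view: the reamer hangs vertical, and its red tube is behind/below it. Centre over the tube.

Request:
servo_tool --pt "-0.003 0.006 0.006 -0.011 -0.064 -0.01 1" --pt "-0.003 0.006 0.006 -0.011 -0.064 -0.01 1" --pt "-0.003 0.006 0.006 -0.011 -0.064 -0.01 1" --pt "-0.003 0.006 0.006 -0.011 -0.064 0.06 1" --pt "-0.003 0.006 0.006 -0.011 -0.064 0.11 1" --pt "-0.003 0.006 0.006 -0.011 -0.064 0.11 1"

```text
clock: 4.55
position: [0.5159, 0.1664, 0.2701]
orientation: [1.0, -0.009, -0.001, 0.005]
ft_force: [-0.6, -0.5, -0.6]
width: 0.0208
grip_force: 25.0
```

```bash
python3 - <<'E'
from h import *
import cv2
s=r.get_state();print(s["joints"].round(2),s["position"].round(4),s["width"],s["orientation"].round(4))
im=cams.grab_frame("wrist");im2=cams.grab_frame("scene");i3=cams.grab_frame("top")
f=lambda a:cv2.resize(a,(390,390),interpolation=cv2.INTER_CUBIC)
cv2.imwrite("pics/w3.png",np.hstack([f(im[100:230,185:315]),f(im2[130:230,290:390])])[...,::-1])
show([.514,.178,.25],tilt(0))
E
```

```text
[-0.41  0.56  0.01  1.8   0.    0.78 -1.99] [0.5159 0.1664 0.2701] 0.020839628509450422 [ 1.     -0.0086 -0.0014  0.0047]
[0.0029, -0.002, -0.0078, -0.0111, -0.0245, 0.058]
```

View pics/w3.png

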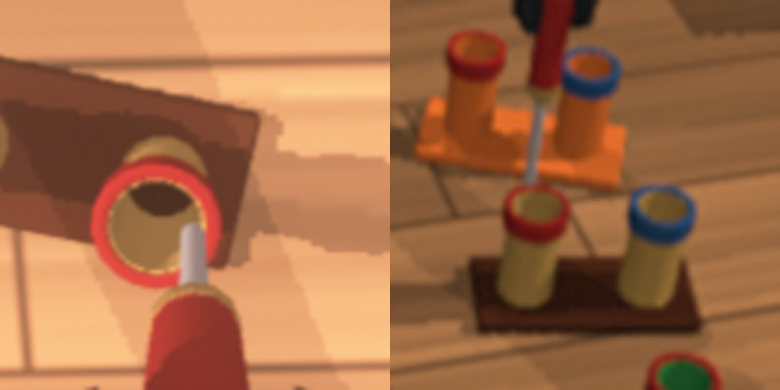

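Crop: steel tip at (193,230), red collar centre at (157,222). The tip is about 12 mm short in y, matching the measured pose. Correcting.

Request:
servo_tool --pt "0.003 -0.002 -0.008 -0.006 -0.028 0 1" --pt "0.003 -0.002 -0.008 -0.006 -0.028 0 1" --pt "0.003 -0.002 -0.008 -0.006 -0.028 0 1" --pt "0.003 -0.002 -0.008 -0.006 -0.028 0 1"

```text
clock: 5.1
position: [0.5153, 0.1806, 0.2729]
orientation: [1.0, 0.001, -0.0, -0.0]
ft_force: [0.5, 0.6, -0.5]
width: 0.0211
grip_force: 25.0
```

```bash
python3 - <<'E'
from h import *
s=r.get_state();print(s["position"].round(4),s["orientation"].round(4))
show([.514,.178,.20],tilt(0))
E
```

```text
[0.5153 0.1806 0.2729] [ 1.0e+00  1.1e-03 -2.0e-04 -2.0e-04]
[-0.0002, 0.0002, 0.0011, -0.0032, 0.0067, 0.1822]
```

Request:
servo_tool --pt "0 0 0 -0.003 0.006 0 1" --pt "0 0 0 -0.003 0.006 0 1" --pt "0 0 0 -0.003 0.006 0.05 1" --pt "0 0 0 -0.003 0.006 0.1 1" --pt "0 0 0 -0.003 0.006 0.15 1" --pt "0 0 0 -0.003 0.006 0.2 1" --pt "0 0 0 -0.003 0.006 0.22 1" --pt "0 0 0 -0.003 0.006 0.22 1"

```text
clock: 5.9
position: [0.5134, 0.1779, 0.1837]
orientation: [1.0, 0.001, -0.002, 0.0]
ft_force: [0.3, 0.5, 0.7]
width: 0.0213
grip_force: 25.0
```

Request:
servo_tool --pt "0 0 0 0 0 0.01 1" --pt "0 0 0 0 0 0.02 1"

```text
clock: 6.1
position: [0.5146, 0.1785, 0.1773]
orientation: [1.0, 0.001, 0.0, -0.001]
ft_force: [0.9, 0.4, -0.5]
width: 0.0211
grip_force: 25.0
```

Request:
servo_tool --pt "0 0 0 0 0 0.01 1" --pt "0 0 0 0 0 0.015 1" --pt "0 0 0 0 0 0.015 1"

```text
clock: 6.4
position: [0.5138, 0.1782, 0.1704]
orientation: [1.0, 0.001, -0.001, -0.0]
ft_force: [-0.1, -0.4, 0.3]
width: 0.0215
grip_force: 25.0
```

Request:
servo_tool --pt "0 0 0 0 0 0.007 1" --pt "0 0 0 0 0 0.007 1"

```text
clock: 6.6
position: [0.5138, 0.1782, 0.1676]
orientation: [1.0, 0.001, -0.001, -0.0]
ft_force: [-0.1, 0.3, 0.6]
width: 0.0211
grip_force: 25.0
```

Request:
servo_tool --pt "0 0 0 0 0 0.007 1" --pt "0 0 0 0 0 0.007 1"

```text
clock: 6.8
position: [0.5137, 0.1782, 0.1647]
orientation: [1.0, 0.001, -0.001, -0.0]
ft_force: [-0.7, 0.2, -0.6]
width: 0.0211
grip_force: 25.0
```

Request:
servo_tool --pt "0 0 0 0 0 0.005 1" --pt "0 0 0 0 0 0.005 1"

```text
clock: 7.0
position: [0.5144, 0.1783, 0.1633]
orientation: [1.0, 0.001, 0.0, -0.0]
ft_force: [0.6, -0.1, 2.5]
width: 0.0212
grip_force: 25.0
```

Request:
servo_tool --pt "0 0 0 0 0 0.005 1" --pt "0 0 0 0 0 0.005 1"

```text
clock: 7.2
position: [0.516, 0.1786, 0.163]
orientation: [1.0, 0.001, 0.002, -0.001]
ft_force: [-0.3, -1.0, 13.8]
width: 0.0209
grip_force: 25.0
```

Request:
servo_tool --pt "0 0 0 0 0 0.005 1" --pt "0 0 0 0 0 0.005 1"

```text
clock: 7.4
position: [0.5176, 0.1794, 0.1625]
orientation: [1.0, 0.001, 0.004, -0.002]
ft_force: [-0.3, -0.8, 24.3]
width: 0.0211
grip_force: 25.0
```

Floor felt at TCP z 0.163, which puts the tip at 0.014 m. Release and rise.

Request:
servo_tool --pt "0 0 0 -0.003 0 -0.01 1" --pt "0 0 0 -0.003 0 -0.01 1" --pt "0 0 0 -0.003 0 -0.01 -0.5" --pt "0 0 0 -0.003 0 -0.01 -0.5" --pt "0 0 0 -0.003 0 -0.01 -0.5" --pt "0 0 0 -0.003 0 -0.01 -0.5" --pt "0 0 0 -0.003 0 -0.1 -0.5" --pt "0 0 0 -0.003 0 -0.2 -0.5"

```text
clock: 8.2
position: [0.5116, 0.1778, 0.2384]
orientation: [1.0, 0.001, -0.003, 0.001]
ft_force: [0.5, 0.0, 0.3]
width: 0.0654
grip_force: 0.0
```

Request:
servo_tool --pt "0 0 0 0 0 -0.1 -0.6" --pt "0 0 0 0 0 -0.2 -0.6" --pt "0 0 0 0 0 -0.2 -0.6"

```text
clock: 8.5
position: [0.5157, 0.1791, 0.3241]
orientation: [1.0, 0.001, 0.005, -0.002]
ft_force: [-0.5, -0.4, -0.2]
width: 0.0704
grip_force: 0.0
```

```bash
python3 - <<'E'
from h import *
s=r.get_state();print(s["position"].round(4),s["joints"].round(2))
show([.612,-.306,.248],tilt(28.3,-.5))
E
```

```text
[0.5157 0.1791 0.3241] [-0.42  0.5   0.01  1.73 -0.    0.9  -1.98]
[-0.0009, -0.2402, 0.0054, 0.237, 1.2141, 0.1869]
```

Request:
servo_tool --pt "0 -0.1 0 0.15 0.9 0 -0.6" --pt "0 -0.24 0 0.15 0.9 0 -0.6" --pt "0 -0.24 0.005 0.15 0.9 0 -0.6" --pt "0 -0.24 0.005 0.15 0.9 0 -0.6" --pt "0 -0.24 0.005 0.15 0.9 0 -0.6" --pt "0 -0.24 0.005 0.15 0.9 0 -0.6" --pt "0 -0.24 0.005 0.15 0.9 0 -0.6" --pt "0 -0.24 0.005 0.15 0.9 0 -0.6"

```text
clock: 9.3
position: [0.5723, -0.1888, 0.3173]
orientation: [0.968, -0.009, -0.25, 0.002]
ft_force: [0.2, 0.3, -0.5]
width: 0.0705
grip_force: 0.0
```

```bash
python3 - <<'E'
from h import *
s=r.get_state();print(s["position"].round(4),s["joints"].round(2))
show([.612,-.306,.248],tilt(28.3,-.5))
E
```

```text
[ 0.5723 -0.1888  0.3173] [ 0.17  0.86  0.05  1.11  0.07  1.68 -1.38]
[0.0017, 0.0058, -0.0048, 0.176, 0.29, 0.1032]
```

Request:
servo_tool --pt "0 0.004 -0.005 0.17 0.28 0.1 -0.6" --pt "0 0.004 -0.005 0.17 0.28 0.1 -0.6" --pt "0 0.004 -0.005 0.17 0.28 0.1 -0.6" --pt "0 0.004 -0.005 0.17 0.28 0.1 -0.6" --pt "0 0.004 -0.005 0.17 0.28 0.1 -0.6"

```text
clock: 9.8
position: [0.6125, -0.2935, 0.2494]
orientation: [0.969, 0.001, -0.246, -0.002]
ft_force: [1.0, 0.3, 1.0]
width: 0.0703
grip_force: 0.0
```

```bash
python3 - <<'E'
from h import *
import cv2
s=r.get_state();print(s["position"].round(4),s["orientation"].round(3))
im=cams.grab_frame("wrist");top=cams.grab_frame("top")
c=cv2.resize(top[150:246,100:228],(384,288),interpolation=cv2.INTER_CUBIC)
cv2.imwrite("pics/w4.png",np.hstack([im[96:384,56:456],c])[...,::-1])
i=cams.camera_info("wrist");T=np.eye(4);Rm=R.from_quat(s["orientation"]);T[:3,:3]=Rm.as_matrix();T[:3,3]=s["position"];T=np.linalg.inv(T@i["T_tool_cam"])
t=np.array([.4925,-.3048,.026]);u=np.array([.474,-.004,.88])
c=T[:3,:3]@(t+.17*u)+T[:3,3];p=i["camera_matrix"]@c;print((p[:2]/p[2]-[56,96]).round(1))
show(t+.146*u,tilt(28.3,-.5))
E
```

```text
[ 0.6125 -0.2935  0.2494] [ 0.969  0.001 -0.246 -0.002]
[209.3 108.6]
[0.0008, 0.0002, 0.006, 0.0011, 0.0335, 0.2751]
```

View pics/w4.png

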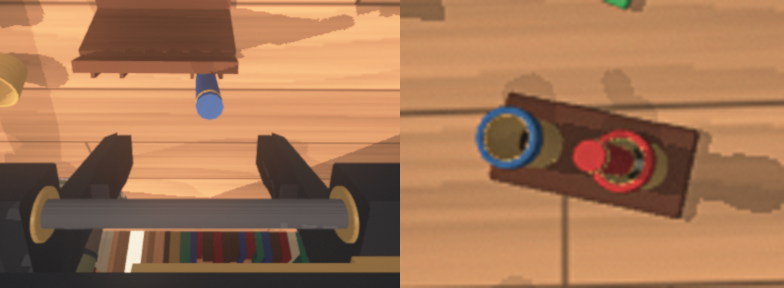

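Blue end is at (209,105), predicted (209,109). The top view shows red standing in its tube. Align, go down, and close with more hold rows.

Request:
servo_tool --pt "0 0 0.006 0.001 0.033 0 -0.6" --pt "0 0 0.006 0.001 0.033 0 -0.6" --pt "0 0 0.006 0.001 0.033 0.12 -0.6" --pt "0 0 0.006 0.001 0.033 0.24 -0.6" --pt "0 0 0.006 0.001 0.033 0.274 -0.6" --pt "0 0 0.006 0.001 0.033 0.274 -0.6"

```text
clock: 10.5
position: [0.5589, -0.3068, 0.1533]
orientation: [0.969, -0.005, -0.248, -0.0]
ft_force: [0.6, -0.8, 0.9]
width: 0.0705
grip_force: 0.0
```

Request:
servo_tool --pt "0 0 0 0 0 0 1" --pt "0 0 0 0 0 0 1" --pt "0 0 0 0 0 0 1" --pt "0 0 0 0 0 0 1" --pt "0 0 0 0 0 0 1" --pt "0 0 0 0 0 0 1" --pt "0 0 0 0 0 0 1"

```text
clock: 11.2
position: [0.5613, -0.3071, 0.1546]
orientation: [0.969, -0.005, -0.245, 0.0]
ft_force: [-0.6, 0.6, 1.1]
width: 0.0212
grip_force: 25.1
```

Request:
servo_tool --pt "0 0 0 0 0 -0.03 1" --pt "0 0 0 0 0 -0.08 1" --pt "0 0 0 0 0 -0.16 1" --pt "0 0 0 0 0 -0.24 1" --pt "0 0 0 0 0 -0.32 1" --pt "0 0 0 0 0 -0.4 1" --pt "0 0 0 0 0 -0.42 1" --pt "0 0 0 0 0 -0.42 1"

```text
clock: 12.0
position: [0.6421, -0.3075, 0.303]
orientation: [0.97, -0.005, -0.244, 0.001]
ft_force: [-0.6, 0.0, -0.6]
width: 0.0213
grip_force: 25.1
```

```bash
python3 - <<'E'
from h import *
s=r.get_state();print(s["position"].round(4),s["joints"].round(2),s["width"])
show([.56,0,.37],tilt(0))
E
```

```text
[ 0.6421 -0.3075  0.303 ] [ 0.3   1.1   0.07  0.57  0.1   1.94 -1.22] 0.021261004176049123
[0.0009, 0.2351, -0.0049, -0.2678, -0.7662, -0.05]
```

Request:
servo_tool --pt "0 0.235 -0.005 -0.268 -0.766 -0.05 1" --pt "0 0.235 -0.005 -0.268 -0.766 -0.05 1" --pt "0 0.235 -0.005 -0.268 -0.766 -0.05 1" --pt "0 0.235 -0.005 -0.268 -0.766 -0.05 1" --pt "0 0.235 -0.005 -0.268 -0.766 -0.05 1" --pt "0 0.235 -0.005 -0.268 -0.766 -0.05 1" --pt "0 0.235 -0.005 -0.268 -0.766 -0.05 1" --pt "0 0.235 -0.005 -0.268 -0.766 -0.05 1"

```text
clock: 12.8
position: [0.5568, 0.0052, 0.3701]
orientation: [1.0, 0.003, -0.002, -0.001]
ft_force: [0.9, 1.4, -0.1]
width: 0.0213
grip_force: 25.1
```

```bash
python3 - <<'E'
from h import *
s=r.get_state();print(s["position"].round(4),s["joints"].round(2),s["width"])
show([.535,.265,.37],tilt(0))
E
```

```text
[0.5568 0.0052 0.3701] [-0.07  0.47 -0.03  1.62  0.02  1.06 -1.67] 0.021253835870705985
[-0.001, 0.0022, 0.0029, -0.0504, -0.6499, 0.002]
```

Request:
servo_tool --pt "0 0 0 -0.055 -0.66 0 1" --pt "0 0 0 -0.055 -0.66 0 1" --pt "0 0 0 -0.055 -0.66 0 1" --pt "0 0 0 -0.055 -0.66 0 1" --pt "0 0 0 -0.055 -0.66 0 1" --pt "0 0 0 -0.055 -0.66 0 1" --pt "0 0 0 -0.055 -0.66 0 1" --pt "0 0 0 -0.055 -0.66 0 1"

```text
clock: 13.6
position: [0.5372, 0.2616, 0.3691]
orientation: [1.0, -0.001, -0.002, 0.002]
ft_force: [0.4, -1.0, -0.8]
width: 0.021
grip_force: 25.1
```

```bash
python3 - <<'E'
from h import *
s=r.get_state();print(s["position"].round(4),s["orientation"].round(3))
show([.535,.265,.27],tilt(0))
E
```

```text
[0.5372 0.2616 0.3691] [ 1.    -0.001 -0.002  0.002]
[0.0016, 0.0019, -0.0008, -0.0046, -0.0094, 0.2478]
```

Request:
servo_tool --pt "0 0 0 -0.004 -0.006 0 1" --pt "0 0 0 -0.004 -0.006 0.1 1" --pt "0 0 0 -0.004 -0.006 0.2 1" --pt "0 0 0 -0.004 -0.006 0.25 1" --pt "0 0 0 -0.004 -0.006 0.25 1" --pt "0 0 0 -0.004 -0.006 0.25 1"

```text
clock: 14.2
position: [0.5362, 0.265, 0.2705]
orientation: [1.0, -0.001, -0.001, 0.0]
ft_force: [0.6, -0.5, -0.6]
width: 0.0214
grip_force: 25.1
```

```bash
python3 - <<'E'
from h import *
import cv2
s=r.get_state();print(s["position"].round(4),s["orientation"].round(3))
im=cams.grab_frame("wrist");im2=cams.grab_frame("scene")
f=lambda a:cv2.resize(a,(390,390),interpolation=cv2.INTER_CUBIC)
cv2.imwrite("pics/w5.png",np.hstack([f(im[100:230,185:315]),f(im2[120:220,300:400])])[...,::-1])
show([.535,.265,.20],tilt(0))
E
```

```text
[0.5362 0.265  0.2705] [ 1.    -0.001 -0.001  0.   ]
[-0.0004, -0.0, -0.0006, -0.0041, 0.0026, 0.1791]
```

View pics/w5.png

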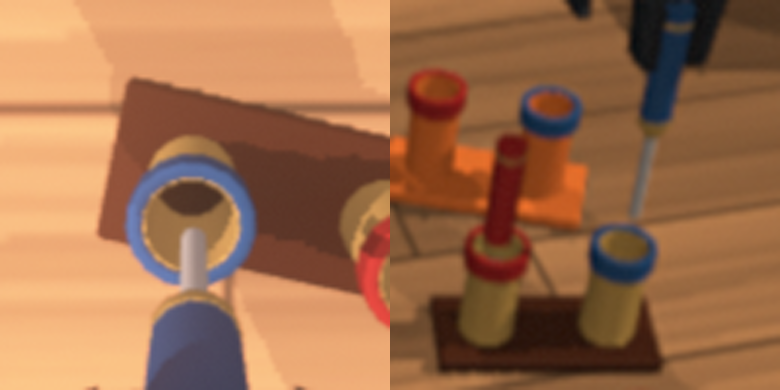

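Tip (192,232) lies over the blue collar (191,218), and the red reamer stands seated in its tube. Go down.

Request:
servo_tool --pt "0 0 0 -0.003 0.001 0.05 1" --pt "0 0 0 -0.003 0.001 0.1 1" --pt "0 0 0 -0.003 0.001 0.15 1" --pt "0 0 0 -0.003 0.001 0.2 1" --pt "0 0 0 -0.003 0.001 0.24 1" --pt "0 0 0 -0.003 0.001 0.25 1" --pt "0 0 0 -0.003 0.001 0.25 1"

```text
clock: 15.0
position: [0.5344, 0.266, 0.1705]
orientation: [1.0, -0.0, -0.001, 0.0]
ft_force: [0.5, -0.1, -1.0]
width: 0.0216
grip_force: 25.1
```

Request:
servo_tool --pt "0 0 0 0 0 0.006 1" --pt "0 0 0 0 0 0.012 1" --pt "0 0 0 0 0 0.012 1"

```text
clock: 15.3
position: [0.534, 0.2659, 0.1654]
orientation: [1.0, 0.0, -0.001, 0.0]
ft_force: [0.2, 0.7, -0.4]
width: 0.0214
grip_force: 25.1
```

Request:
servo_tool --pt "0 0 0 0 0 0.005 1" --pt "0 0 0 0 0 0.005 1"

```text
clock: 15.5
position: [0.5337, 0.2658, 0.163]
orientation: [1.0, 0.0, -0.002, 0.0]
ft_force: [0.3, 0.5, -0.6]
width: 0.0215
grip_force: 25.1
```

Request:
servo_tool --pt "0 0 0 0 0 0.005 1" --pt "0 0 0 0 0 0.005 1"

```text
clock: 15.7
position: [0.5341, 0.2659, 0.1613]
orientation: [1.0, 0.0, -0.001, 0.0]
ft_force: [0.1, 0.6, 1.7]
width: 0.0212
grip_force: 25.1
```

Request:
servo_tool --pt "0 0 0 0 0 0.005 1" --pt "0 0 0 0 0 0.005 1"

```text
clock: 15.9
position: [0.5353, 0.2663, 0.161]
orientation: [1.0, -0.0, 0.0, -0.0]
ft_force: [-0.9, -1.4, 13.0]
width: 0.0211
grip_force: 25.3
```

Bottom reached. Release and rise.

Request:
servo_tool --pt "0 0 0 0 0 -0.006 1" --pt "0 0 0 0 0 -0.006 -0.5" --pt "0 0 0 0 0 -0.006 -0.5" --pt "0 0 0 0 0 -0.006 -0.5" --pt "0 0 0 0 0 -0.006 -0.5" --pt "0 0 0 0 0 -0.1 -0.5" --pt "0 0 0 0 0 -0.2 -0.5" --pt "0 0 0 0 0 -0.3 -0.5"

```text
clock: 16.7
position: [0.5338, 0.2657, 0.2799]
orientation: [1.0, 0.0, -0.002, 0.001]
ft_force: [-0.1, -0.2, -0.2]
width: 0.0661
grip_force: 0.0
```

Request:
servo_tool --pt "0 0 0 -0.05 0 -0.15 -0.5" --pt "0 0 0 -0.05 0 -0.15 -0.5" --pt "0 0 0 -0.05 0 -0.15 -0.5" --pt "0 0 0 -0.05 0 -0.15 -0.5"

```text
clock: 17.1
position: [0.5139, 0.2655, 0.3377]
orientation: [1.0, 0.0, -0.002, 0.001]
ft_force: [-0.3, 0.8, 0.0]
width: 0.0661
grip_force: 0.0
```

```bash
python3 - <<'E'
from h import *
import cv2
im=cams.grab_frame("wrist");im2=cams.grab_frame("scene")
cv2.imwrite("pics/w6.png",np.hstack([im[:,106:406],im2[100:356,112:512].repeat(1,0)[:256] if 0 else cv2.resize(im2[100:300,200:450],(480,384))])[...,::-1])
E
```

```text
(no output)
```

View pics/w6.png

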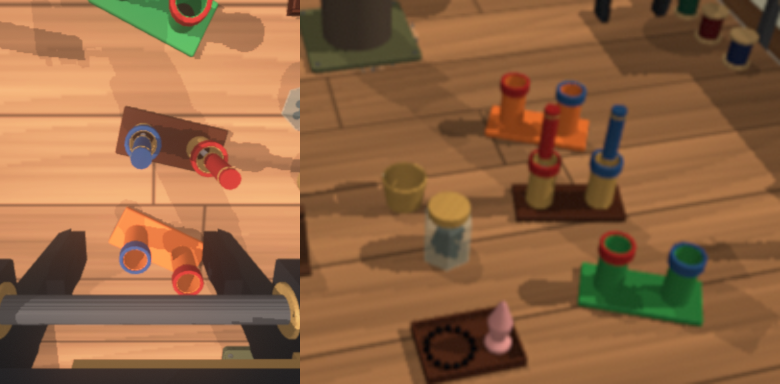

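Both reamers stand seated in their matching tubes, red at (545,150) and blue at (608,150). Jar, cup and finial are where they were.

```bash
python3 -c "
from bench import job
print(job.close_job())"
```

```text
the job is handed in; nothing more can be done
None
```

Both reamers are standing tip down on the floors of their colour-matched brass tubes; the jar, bead cup and finial were left where they stood, and the job was handed in at about 17 s of the 64 s allowed.

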